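Tip the butter packets over onto the board

TASK

Two packets of butter have been left standing on end near the two ends of the chopping board. With the fingertips, push each one over towards the middle of the board, so that both end up lying flat on the board with the printed broad face up and nothing hanging over the edge. Do not pick them up, and leave the salt shaker, spice jar, mug and honey jar standing where they are.

Things in the scene. Friction and masses are not known exactly. Their poses are not given: they have to be found in the camera images.
- board: wooden chopping board lying on the worktop, fixed, 250 mm (own x) by 360 mm (own y) by 22 mm thick. Origin: centre of its underside; x points roughly away from the robot, y along its long side, roughly to the robot's left; z up. Its top is 22 mm above the worktop. Wall cabinets overhang the worktop from about x = 0.6 m, 0.45 m up: lean the hand towards the robot.
- butter_left: left butter packet, 73 x 102 x 37 mm, 180 to 320 g, loose, standing on a 73 x 37 mm end near the board's left (+y) short edge. Origin: centre of the unprinted broad face. Own x: 73 mm width; y: 102 mm length, vertical at the start; z: 37 mm thickness, out of the printed face: level, away from the board's middle at the start, up when lying face up. A 1 N push high up tips it.
- butter_right: right butter packet, 73 x 102 x 37 mm, 180 to 320 g, loose, standing on a 73 x 37 mm end near the board's right (-y) short edge. Origin: centre of the unprinted broad face. Own x: 73 mm width; y: 102 mm length, vertical at the start; z: 37 mm thickness, out of the printed face: level, away from the board's middle at the start, up when lying face up. A 1 N push high up tips it.
- butter_left_mid (a point): middle of the left butter packet's volume, 18.5 mm from its origin along its own z (about 73 mm above the worktop while it stands, 40 mm when it lies flat on the board)
- butter_right_mid (a point): middle of the right butter packet's volume, likewise
- shaker: salt shaker, 44 mm across, 90 mm tall, standing loose on the far left part of the board. Origin: centre of its foot, z up
- spice_jar: small spice jar with screw cap, 45 mm across, 106 mm tall, standing loose on the near right part of the board. Origin: centre of its foot, z up
- mug: white mug with handle, 85 x 115 mm, 88 mm tall, standing loose on the worktop to the right. Origin: centre of its outline (with handle) at the underside, z up
- honey_jar: honey jar with lid, 63 mm across, 94 mm tall, standing loose on the worktop to the left. Origin: centre of its foot, z up
Mind the look-alikes: they are no part of the job. Leave any purple look-alike of the mug alone. Leave any blue look-alike of the butter_left alone.

How it is judged (in metres and radians):
At the end, for the whole second after the job is handed in: Both packets rest flat on the board, printed face up within 0.12 rad, middle 30 to 55 mm above the worktop and within 85 mm (board x) and 125 mm (board y) of the board's centre; the four bystanders upright within 0.15 rad and moved less than 30 mm (angle between each of butter_left, butter_right's own z axis and vertical below 0.12 rad and height (world z) of butter_left_mid between 0.03 and 0.055 m and x of butter_left_mid in the frame of board between -0.085 and 0.085 m and y of butter_left_mid in the frame of board between -0.125 and 0.125 m and linear speed of each of butter_left, butter_right below 0.02 m/s and height (world z) of butter_right_mid between 0.03 and 0.055 m and x of butter_right_mid in the frame of board between -0.085 and 0.085 m and y of butter_right_mid in the frame of board between -0.125 and 0.125 m and angle between each of shaker, spice_jar, mug, honey_jar's own z axis and vertical below 0.15 rad and distance of each of shaker, spice_jar, mug, honey_jar from where it was at the start of the episode below 0.03 m); the robot touches nothing.
It fails at once if the left butter packet is lifted (its middle rises about 18 mm above its standing height) (height (world z) of butter_left_mid above 0.091 m).
It fails at once if the right butter packet is lifted (its middle rises about 18 mm above its standing height) (height (world z) of butter_right_mid above 0.091 m).
It fails at once if the shaker, spice jar, mug or honey jar is knocked over (angle between any of shaker, spice_jar, mug, honey_jar's own z axis and vertical above 0.6 rad).
It also fails if it takes over 48 s, if anything falls off the work surface, if the arm or the gripper's body presses on something with over 40 N, if the wrist force passes 120 N, or if a joint passes its speed limit or range.

ROBOT

A 6-joint arm with a two-finger parallel gripper is mounted at the origin on a cart in front of the work surface, level with it; the furniture and walls round the work are solid. World frame = base frame: x ahead of the robot, y to its left, z up, the work surface at z = 0. Lengths are in mm, angles in degrees, forces in N, time in s.
With the tool pointing down it reaches from about 325 to 850 mm from the base axis. Payload 4.4 kg.
Tool frame: the origin (TCP) lies on the centre line of the jaws, within the pads' length; the fingertips stand 8 mm ahead of it and the grasp point (between the pads) lies 11 mm behind it (env.finger_overhang is the z of the fingertips in the tool frame, in mm); z points along the fingers, y is the line along which they close (so a half turn about z gives the same grasp; the last joint's range is limited). The gripper opens to 94 mm and grips with 3 to 60 N. Pads are 16 mm wide; open, the fingers measure 119 mm over their backs; the gripper's body (75 mm by 177 mm) begins 78 mm behind the grasp point.
Start: joints at [-73.883, 11.837, 88.321, -0, 79.842, -8.623], TCP at [240.629, -522.23, 213.447] pointing down, gripper open.
Joint ranges: [-156.59, 156.59], [-49.26, 127.26], [12.9, 141.05], [-63.56, 243.56], [4.71, 150.69], [-161.64, 161.64]. Speed limits (degrees/s): [159.86, 159.86, 180, 180, 180, 180].

INTERFACE

Orientations are given as [roll, pitch, yaw] about the fixed x, y, z axes, in that order (R = Rz(yaw) Ry(pitch) Rx(roll)).
In Python, from plant import status, optics, env gives the robot as it stands.
- The arm moves only by the tool play_rows, never from a script. Its argument "targets" is a list of rows, each a list of 3 entries, a list of its own where there are three numbers: the turn, a rotation vector about the world's x, y, z each as a share of 30 degrees, from -1 to 1, then the shift along the world's x, y, z each as a share of 1 m, from -1 to 1, then the opening, from 0 (shut) to 1 (fully open). In form: [[[wx, wy, wz], [dx, dy, dz], claw], ...]. A call has 1 to 12 rows; each row is the pose to reach, as a shift and turn from the pose commanded when the call began; what a row does not reach only later rows make up. A row lasts 1/10 s, in which the tool goes at most 50 mm and 8.59 degrees, less where a joint would pass 70% of its speed; a pose out of reach is approached as far as the arm can. A call with a number of a shift or a turn outside -1 to 1 is refused whole. A call with a gripper value outside its range is refused whole. The fingers move at their own pace and stop on an object; "newtons" is the grip in N (left out, the last holds). Time passes only in rows, so rows that repeat a pose let the fingers close. It gives the time, the measured TCP pose, the force, the opening and the grip force at its end, in the units of the state.
- status.sense(): the state, without advancing time (a new reading comes with each control period).
- optics.capture(name): name is "scene" or "side" or "wrist"; returns a dict with "pixels" (480x640x3 uint8, red, green, blue), "depth" (480x640 float32, mm along the optical axis (not along the pixel's ray), 0 where there is no reading), "K" (3x3 intrinsics, pixels), "eye" and "orientation" of the camera in the world. Camera axes: x right, y down, z forward; pixel columns grow to the right and rows downward; lengths in mm; the calibration is good to about 2 mm. A picture is of the moment at which its call begins.
- env.job_done(): hands the job in; it is judged then, once.
The state is a dict: "clock": time; "qpos": joint angles; "joint_velocities": joint speeds; "joint_torque": joint torques, N m; "tcp_pos": TCP position; "tool_rot": TCP orientation; "ft_force": force on the tool from outside, world axes, zero at the start; "ft_torque": the same for the moment, N m; "grip_width": finger opening in mm; "gripper_force": force on a finger pad.
Only numpy, scipy, OpenCV 4.12 (cv2) and the standard library are available. Lean on these libraries where they do the work, as an engineer would, in place of code of your own. Each camera call takes 0.05 s, during which the arm holds its last target. There are 200 camera calls.

## Working session

There is one attempt and no reset: what is moved stays moved. The work goes in short steps, Python scripts to look and compute and a tool call to move; the robot and the scene stay as the last step left them, time stands still between calls to the robot, and variables do not carry over. Pictures are saved under pics/ and viewed, at most 10 in all, crops included, and the job is handed in when it is done.

Besides the shell and the picture viewer there is one more tool, called after ">>>" as name([rows], argument=value, ...), one row to a line, values as JSON. play_rows: Moves the arm, as the interface text tells. Shift numbers are shares of 1 m and turn numbers shares of 30 degrees, none past 1 either way. Its arguments: {"type":"object","properties":{"targets":{"type":"array"},"newtons":{"type":"number"}},"required":["targets"]}

```bash
mkdir -p pics
cat > h.py <<'E'
import numpy as np, cv2
from plant import status, optics, env
from scipy.spatial.transform import Rotation as R
def cap(n):
    c=optics.capture(n); o=np.array(c['orientation'],float)
    Rm=o if o.shape==(3,3) else R.from_euler('xyz',o,degrees=True).as_matrix()
    K=np.array(c['K']);d=c['depth'];v,u=np.mgrid[:480,:640]
    P=np.stack([(u-K[0,2])/K[0,0]*d,(v-K[1,2])/K[1,1]*d,d],-1)@Rm.T+np.array(c['eye'])
    P[d==0]=np.nan
    return c,P
E
python3 - <<'E'
from h import *
print(status.sense())
for n in ['scene','side']:
    c,P=cap(n); print(n,c['eye'],c['orientation'],c['K'])
    cv2.imwrite(f'pics/{n}0.png',c['pixels'][:,:,::-1]); np.savez(f'{n}0.npz',P=P,im=c['pixels'])
E
```

```text
{'clock': 0.0, 'qpos': array([-7.38835226e+01,  1.18817097e+01,  8.84032428e+01, -2.44283149e-03,
        7.98398577e+01, -8.62220005e+00]), 'joint_velocities': array([ 0.02073255,  0.05199038,  0.02305915, -0.03244023, -0.01220388,
        0.00618854]), 'joint_torque': array([ 1.74160516e-03, -3.70870972e+01, -2.81413668e+01,  6.98023802e-02,
        3.61273647e-02, -1.74171801e-04]), 'tcp_pos': array([ 240.39414652, -521.48859505,  212.32882152]), 'tool_rot': array([-1.79876240e+02, -1.63349332e-02,  2.47390934e+01]), 'ft_force': array([ 0.4062735 , -0.02836975, -0.03544532]), 'ft_torque': array([ 0.03104506, -0.04541356, -0.00618153]), 'gripper_force': 0.0, 'grip_width': 94.29917747115464}
scene [-192.62729445  832.60158764 1004.74851023] [-130.21062126    1.23081732 -142.73355667] [[475.06232248   0.         328.42392957]
 [  0.         475.06232248 243.14463424]
 [  0.           0.           1.        ]]
side [-389.20714855  451.47159359 1001.43349399] [-132.20504239   -1.10649872 -118.06169901] [[539.54263532   0.         321.45787895]
 [  0.         539.54263532 236.28081299]
 [  0.           0.           1.        ]]
```

View pics/scene0.png

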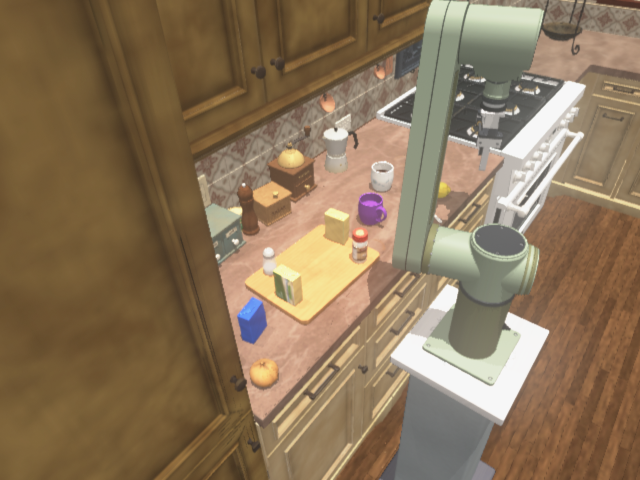

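View pics/side0.png

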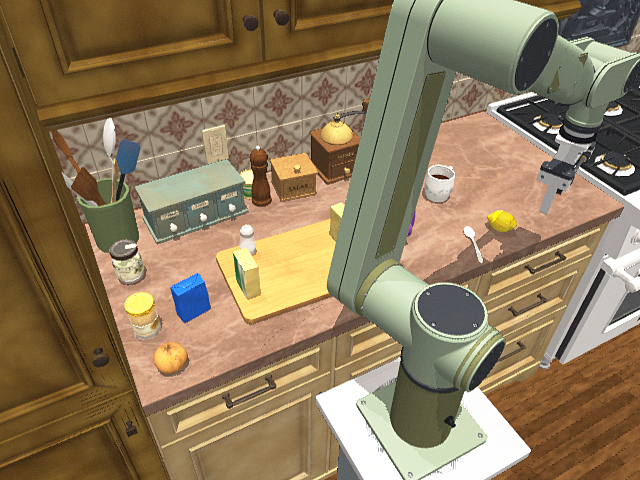

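The scene view shows butter_left at about (288,285), butter_right (337,226), shaker (268,262), spice jar (360,246), the white mug (382,176), and the honey jar at side view (143,315). Candidates for confusion are the blue packet at scene (252,321), a look-alike of butter_left, and the purple mug (371,209), a look-alike of the mug. I choose the two yellow packets on the board. Next I'll make a top-down map and a close crop.

Run:
```python
from h import *
# topdown 1px=1mm, x 250..650 (up), y 400..-350 (left->right)
W,H=750,450; top=np.zeros((H,W,3),np.uint8); z=np.full((H,W),-50.)
for n in ['scene','side']:
    d=np.load(n+'0.npz'); P=d['P'].reshape(-1,3); C=d['im'].reshape(-1,3)
    m=(P[:,2]<140)&(P[:,2]>-20)
    for p,c in zip(P[m],C[m]):
        r=int(700-p[0]);q=int(400-p[1])
        if 0<=r<H-1 and 0<=q<W-1:
            for a in(0,1):
                for b in(0,1):
                    if p[2]>z[r+a,q+b]: z[r+a,q+b]=p[2]; top[r+a,q+b]=c[::-1]
cv2.imwrite('pics/top.png',top)
d=np.load('scene0.npz'); c=d['im'][190:320,230:400,::-1]
cv2.imwrite('pics/crop.png',cv2.resize(c,None,fx=4.6,fy=4.6,interpolation=cv2.INTER_CUBIC))
P=d['P']; S=np.load('side0.npz')['P']
Q=np.r_[P.reshape(-1,3),S.reshape(-1,3)]; C=np.r_[d['im'].reshape(-1,3),np.load('side0.npz')['im'].reshape(-1,3)]
# clusters of points by height band 80..130
m=(Q[:,2]>75)&(Q[:,2]<140)&(Q[:,0]>300)&(Q[:,0]<640)&(np.abs(Q[:,1])<420)
g=np.zeros((400,900),np.uint8); g[(Q[m,0]-250).astype(int),(Q[m,1]+450).astype(int)]=255
g=cv2.dilate(g,np.ones((5,5)));nn,l=cv2.connectedComponents(g)
lab=l[(Q[m,0]-250).astype(int),(Q[m,1]+450).astype(int)]
for i in range(1,nn):
    k=Q[m][lab==i]
    if len(k)<40: continue
    zt=np.percentile(k[:,2],98); t=k[k[:,2]>zt-6]
    r=cv2.minAreaRect(t[:,:2].astype(np.float32)); print(len(k),'ztop',zt.round(),'all',k.min(0).round(),k.max(0).round(),'toprect',np.round(r[0]),np.round(r[1]),round(r[2],1),C[m][lab==i].mean(0).round())
b=(abs(Q[:,2]-22)<4)&(Q[:,0]>250)&(Q[:,0]<650)&(np.abs(Q[:,1])<260)
hsv=cv2.cvtColor(C[None],cv2.COLOR_RGB2HSV)[0]; b&=(hsv[:,0]>12)&(hsv[:,0]<28)&(hsv[:,1]>90)
print('board',cv2.minAreaRect(Q[b][:,:2].astype(np.float32)),b.sum(),np.percentile(Q[b],[1,50,99],axis=0).round())
```

```text
315 ztop 129.0 all [ 382. -100.   75.] [430. -50. 130.] toprect [405. -75.] [41. 44.] 4.2 [216. 158. 131.]
1191 ztop 124.0 all [432. 156.  75.] [510. 196. 126.] toprect [472. 175.] [74. 37.] 1.5 [213. 204. 142.]
92 ztop 90.0 all [ 444. -308.   75.] [ 521. -241.   90.] toprect [ 485. -264.] [75. 30.] 46.4 [158.  95. 171.]
257 ztop 96.0 all [445. 392.  75.] [506. 420.  98.] toprect [476. 406.] [61. 27.] 0.0 [241. 227. 107.]
1048 ztop 103.0 all [450. 276.  75.] [504. 353. 106.] toprect [475. 314.] [40. 75.] 12.0 [ 68. 125. 216.]
75 ztop 88.0 all [ 476. -327.   75.] [ 544. -272.   92.] toprect [ 516. -307.] [76. 31.] 32.1 [146.  94. 148.]
674 ztop 125.0 all [ 480. -133.   75.] [557. -90. 129.] toprect [ 519. -112.] [71. 38.] 2.5 [213. 194. 130.]
355 ztop 110.0 all [567. 108.  75.] [601. 145. 112.] toprect [586. 126.] [29. 26.] 14.6 [221. 210. 198.]
97 ztop 100.0 all [627. 390.  76.] [640. 420. 101.] toprect [634. 406.] [12. 27.] 5.9 [120. 108.  89.]
board ((495.1187438964844, 35.10137939453125), (360.6129150390625, 255.8200225830078), 87.54649353027344) 8097 [[ 372. -125.   18.]
 [ 481.   58.   20.]
 [ 619.  212.   24.]]
```

View pics/crop.png

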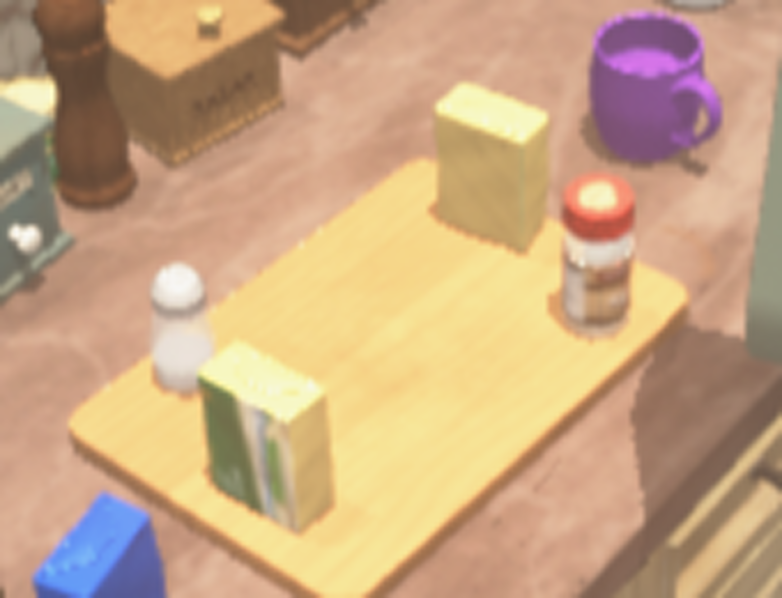

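View pics/top.png

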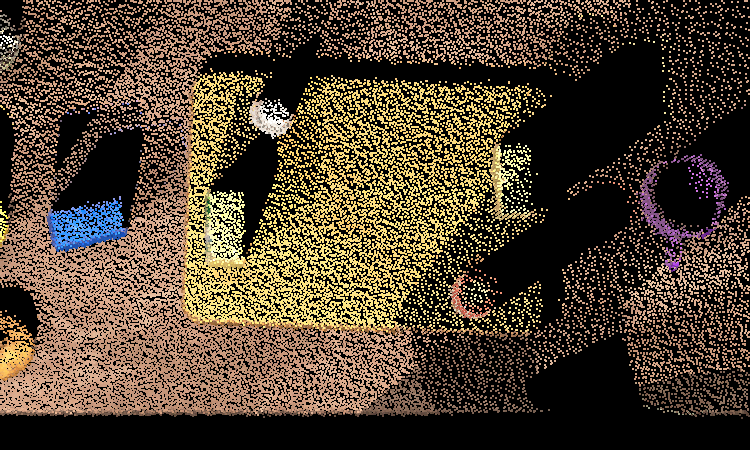

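The crop confirms both yellow packets, and their printed faces point away from the middle (green print at crop (240,450)). Measured positions:

| Item | Position | Check |
|---|---|---|
| Board centre | about (495,35) | turned about -2.5° |
| butter_left | (472,175), top at 124 | top rectangle 74x37, as given |
| butter_right | (519,-112), top at 125 | top rectangle 71x38, as given |
| Spice jar | (405,-75) | clear of where the packets will fall |
| Shaker | (586,126) | clear of where the packets will fall |

I'll start with the right packet, using closed fingers and leaning the hand 15° towards the robot.

>>> play_rows([
  [[0.108,-0.5,-0.825],[0.275,0.337,0],0],
  [[0.108,-0.5,-0.825],[0.275,0.337,0],0],
  [[0.108,-0.5,-0.825],[0.275,0.337,0],0],
  [[0.108,-0.5,-0.825],[0.275,0.337,0],0],
  [[0.108,-0.5,-0.825],[0.275,0.337,0],0],
  [[0.108,-0.5,-0.825],[0.275,0.337,0],0],
  [[0.108,-0.5,-0.825],[0.275,0.337,0],0],
  [[0.108,-0.5,-0.825],[0.275,0.337,0],0],
  [[0.108,-0.5,-0.825],[0.275,0.337,0],0],
  [[0.108,-0.5,-0.825],[0.275,0.337,0],0],
  [[0.108,-0.5,-0.825],[0.275,0.337,0],0],
  [[0.108,-0.5,-0.825],[0.275,0.337,0],0],
])

```text
clock: 1.3
tcp_pos: [514.9, -185.9, 213.0]
tool_rot: [180.0, -15.2, -0.2]
ft_force: [0.1, 0.5, 0.0]
grip_width: 2.3
gripper_force: 0.0
```

>>> play_rows([
  [[0,0,0],[0.002,0,-0.04],0],
  [[0,0,0],[0.002,0,-0.08],0],
  [[0,0,0],[0.002,0,-0.098],0],
  [[0,0,0],[0.002,0.02,-0.098],0],
  [[0,0,0],[0.002,0.03,-0.098],0],
  [[0,0,0],[0.002,0.034,-0.098],0],
  [[0,0,0],[0.002,0.038,-0.098],0],
  [[0,0,0],[0.002,0.042,-0.098],0],
  [[0,0,0],[0.002,0.046,-0.098],0],
])

```text
clock: 2.2
tcp_pos: [518.3, -139.8, 116.4]
tool_rot: [179.9, -15.3, -0.2]
ft_force: [0.1, -0.4, 0.8]
grip_width: 0.4
gripper_force: 0.3
```

>>> play_rows([
  [[0,0,0],[0,0.004,0],0],
  [[0,0,0],[0,0.008,0],0],
  [[0,0,0],[0,0.012,0],0],
  [[0,0,0],[0,0.016,0],0],
  [[0,0,0],[0,0.02,0],0],
  [[0,0,0],[0,0.023,0],0],
])

```text
clock: 2.8
tcp_pos: [517.4, -115.6, 115.2]
tool_rot: [180.0, -15.2, -0.1]
ft_force: [0.4, -0.6, 0.6]
grip_width: 0.3
gripper_force: 0.0
```

```bash
cat > look.py <<'E'
import sys
from h import *
out=[]
for n in ['scene','side']:
    c,P=cap(n); out.append((c['pixels'],P))
    if n=='scene': cv2.imwrite(sys.argv[1],cv2.resize(c['pixels'][170:340,220:420,::-1],None,fx=3.5,fy=3.5,interpolation=cv2.INTER_CUBIC))
Q=np.r_[out[0][1].reshape(-1,3),out[1][1].reshape(-1,3)]
for nm,(x0,x1,y0,y1) in dict(right=(440,600,-160,30),left=(400,550,35,220),shaker=(550,620,90,165),spice=(370,440,-115,-40)).items():
    m=(Q[:,2]>45)&(Q[:,2]<135)&(Q[:,0]>x0)&(Q[:,0]<x1)&(Q[:,1]>y0)&(Q[:,1]<y1); k=Q[m]
    if len(k)<20: print(nm,len(k)); continue
    zt=np.percentile(k[:,2],95); t=k[abs(k[:,2]-zt)<6]
    print(nm,len(k),round(zt),np.round(cv2.minAreaRect(t[:,:2].astype(np.float32))[0]),cv2.minAreaRect(t[:,:2].astype(np.float32))[1:])
print(status.sense()['tcp_pos'],status.sense()['ft_force'])
E
python3 look.py pics/l1.png
```

```text
right 561 127 [515. -82.] ((65.08097839355469, 62.442298889160156), 31.522655487060547)
left 1597 123 [473. 175.] ((75.01927185058594, 40.418556213378906), 2.6273202896118164)
shaker 611 108 [586. 128.] ((31.39947509765625, 26.310497283935547), 36.1131477355957)
spice 432 128 [404. -75.] ((42.70891571044922, 44.93281173706055), 4.468031883239746)
[ 517.43128492 -115.63102259  115.23112864] [ 0.14022124 -0.32792107 -0.18583432]
```

View pics/l1.png

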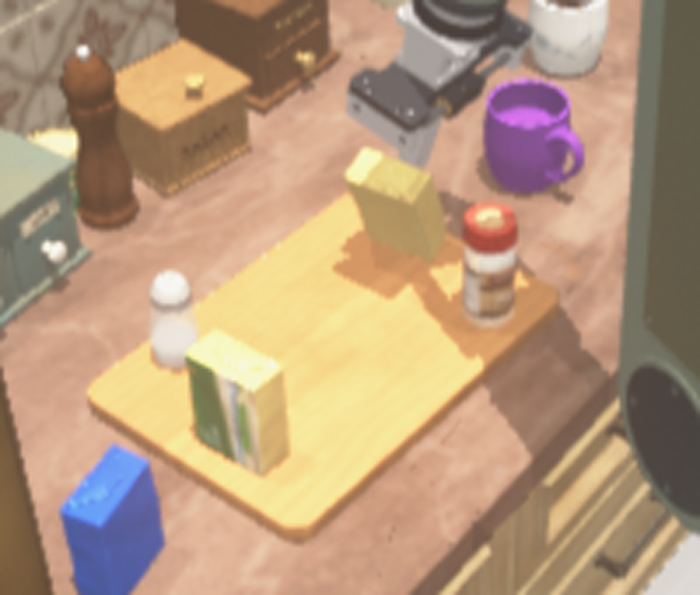

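The right packet, at crop (400,200), is tilting cleanly inward. I'll keep pushing until it goes over, then back off and lift.

>>> play_rows([
  [[0,0,0],[0,0.004,0],0],
  [[0,0,0],[0,0.008,0],0],
  [[0,0,0],[0,0.012,0],0],
  [[0,0,0],[0,0.016,0],0],
  [[0,0,0],[0,0.02,0],0],
  [[0,0,0],[0,0.02,0],0],
  [[0,0,0],[0,0.02,0],0],
  [[0,0,0],[0,0.02,0],0],
  [[0,0,0],[0,0.02,0],0],
])

```text
clock: 3.8
tcp_pos: [517.7, -96.4, 115.5]
tool_rot: [180.0, -15.2, -0.2]
ft_force: [0.4, 0.3, -0.1]
grip_width: 0.2
gripper_force: 0.0
```

```bash
python3 look.py pics/l2.png
```

```text
right 880 62 [514. -39.] ((74.25660705566406, 101.72379302978516), 3.5259084701538086)
left 1599 123 [473. 175.] ((73.99918365478516, 38.80491256713867), 0.046192966401576996)
shaker 617 108 [587. 126.] ((30.097421646118164, 29.113685607910156), 68.43181610107422)
spice 425 128 [405. -74.] ((42.824012756347656, 45.46803665161133), 65.95494842529297)
[517.66510111 -96.37678777 115.47470389] [ 0.03548903 -0.82798238  0.32335755]
```

The right packet lies flat: its top is at 62 (expected 59) and its centre is (514,-39). Next, the left one.

>>> play_rows([
  [[0,0,0],[0,0,0.05],0],
  [[0,0,0],[0,0,0.1],0],
  [[0,0,0],[-0.01,0.045,0.1],0],
  [[0,0,0],[-0.048,0.322,0.1],0],
  [[0,0,0],[-0.048,0.322,0.1],0],
  [[0,0,0],[-0.048,0.322,0.1],0],
  [[0,0,0],[-0.048,0.322,0.1],0],
  [[0,0,0],[-0.048,0.322,0.1],0],
  [[0,0,0],[-0.048,0.322,0.1],0],
  [[0,0,0],[-0.048,0.322,0.1],0],
  [[0,0,0],[-0.048,0.322,0.1],0],
  [[0,0,0],[-0.048,0.322,0.1],0],
])

```text
clock: 5.1
tcp_pos: [469.8, 224.7, 215.3]
tool_rot: [179.9, -15.2, -0.2]
ft_force: [0.1, 0.3, -0.3]
grip_width: 0.4
gripper_force: 0.0
```

>>> play_rows([
  [[0,0,0],[0,0,-0.04],0],
  [[0,0,0],[0,0,-0.08],0],
  [[0,0,0],[0,0,-0.1],0],
  [[0,0,0],[0,0,-0.1],0],
  [[0,0,0],[0,-0.008,-0.1],0],
  [[0,0,0],[0,-0.014,-0.1],0],
  [[0,0,0],[0,-0.018,-0.1],0],
  [[0,0,0],[0,-0.022,-0.1],0],
  [[0,0,0],[0,-0.026,-0.1],0],
  [[0,0,0],[0,-0.03,-0.1],0],
  [[0,0,0],[0,-0.034,-0.1],0],
  [[0,0,0],[0,-0.038,-0.1],0],
])

```text
clock: 6.3
tcp_pos: [469.6, 187.5, 115.4]
tool_rot: [180.0, -15.2, -0.1]
ft_force: [-0.7, 0.8, 0.2]
grip_width: 0.9
gripper_force: 0.2
```

>>> play_rows([
  [[0,0,0],[0,-0.004,0],0],
  [[0,0,0],[0,-0.008,0],0],
  [[0,0,0],[0,-0.012,0],0],
  [[0,0,0],[0,-0.016,0],0],
  [[0,0,0],[0,-0.02,0],0],
  [[0,0,0],[0,-0.024,0],0],
  [[0,0,0],[0,-0.024,0],0],
  [[0,0,0],[0,-0.024,0],0],
  [[0,0,0],[0,-0.024,0],0],
  [[0,0,0],[0,-0.024,0],0],
])

```text
clock: 7.3
tcp_pos: [469.6, 163.9, 115.5]
tool_rot: [180.0, -15.2, -0.1]
ft_force: [0.1, 1.1, 0.4]
grip_width: 0.4
gripper_force: 0.0
```

```bash
python3 look.py pics/l3.png
```

```text
right 1067 60 [511. -41.] ((74.08006286621094, 101.80906677246094), 2.484567403793335)
left 1766 115 [460. 167.] ((28.294782638549805, 14.454387664794922), 56.1192741394043)
shaker 92 109 [595. 127.] ((20.28220558166504, 6.187585830688477), 85.83255767822266)
spice 430 128 [405. -75.] ((43.4099235534668, 41.123226165771484), 77.86492919921875)
[469.61056735 163.90614045 115.44571267] [-0.97181276 -0.07268329 -0.420276  ]
```

The left region's reading includes the finger, so I'll lift clear and check.

>>> play_rows([
  [[0,0,0],[0,0.02,0.04],0],
  [[0,0,0],[0,0.02,0.08],0],
  [[0,0,0],[0,0.02,0.12],0],
  [[0,0,0],[-0.05,0.02,0.16],0],
  [[0,0,0],[-0.1,0.02,0.2],0],
  [[0,0,0],[-0.1,0.02,0.2],0],
  [[0,0,0],[-0.1,0.02,0.2],0],
  [[0,0,0],[-0.1,0.02,0.2],0],
])

```text
clock: 8.2
tcp_pos: [369.8, 184.0, 315.6]
tool_rot: [180.0, -15.3, -0.1]
ft_force: [0.5, 0.1, -1.1]
grip_width: 0.5
gripper_force: 0.0
```

```bash
python3 look.py pics/l4.png
```

```text
right 1405 60 [512. -41.] ((78.40967559814453, 102.63935852050781), 3.0550568103790283)
left 1682 60 [472. 106.] ((75.9543685913086, 102.88643646240234), 0.9364010095596313)
shaker 617 108 [588. 129.] ((28.322967529296875, 29.301963806152344), 81.8650131225586)
spice 1043 128 [404. -75.] ((42.96730422973633, 51.109466552734375), 49.67997741699219)
[369.62569163 183.51745807 313.82550553] [ 0.52869738 -0.10660477 -0.26767735]
```

View pics/l4.png

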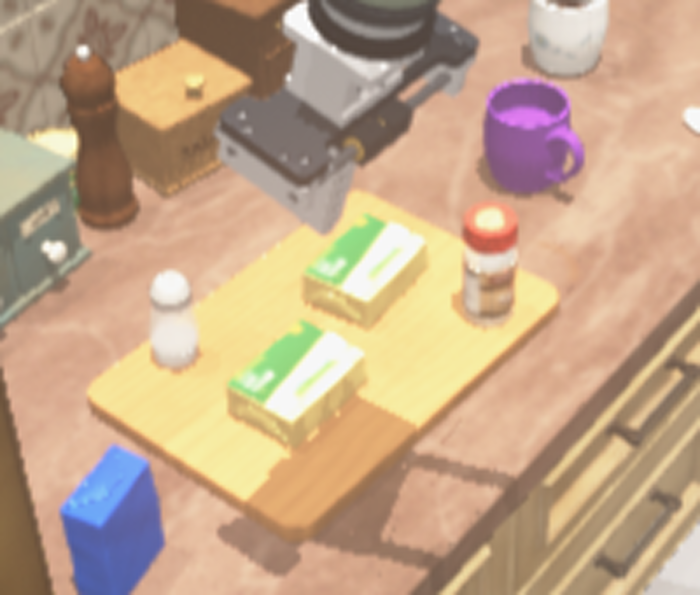

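Both packets lie flat with the printed face up, at crop (298,380) and (365,268). In board y they sit about +71 and -77 mm from the centre, and in board x about -26 and +20 mm, all within limits. The shaker and spice jar are still standing where they were, and the arm is clear.

```bash
python3 -c "
from plant import env
print(env.job_done())"
```

```text
the job is handed in; nothing more can be done
None
```

Both butter packets were pushed over and lie flat on the board, printed face up and inside the limits; the shaker and spice jar measured unmoved, the arm stayed clear of the mug and honey jar (not re-measured), and the job was handed in at about 8 s with no verdict returned.

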